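Clamp the tube wheel with a push nut

ROBOT

A 6-joint arm with a two-finger parallel gripper is mounted at the origin on the work surface. World frame = base frame: x ahead of the robot, y to its left, z up, the work surface at z = 0. Lengths are in m, angles in rad, forces in N, time in s.
With the tool pointing down it reaches from about 0.275 to 0.825 m from the base axis. Payload 5.2 kg.
Tool frame: the origin (TCP) lies between the finger pads; the fingertips stand 25 mm ahead of it and the grasp point (between the pads) lies 6 mm ahead of it (robot.tip_extent is the distance from the TCP to the fingertips, in m); z points along the fingers, x is the direction in which the jaws open and shut, and the axes are right-handed (so a half turn about z gives the same grasp; the last joint's range is limited). The gripper opens to 93 mm and grips with 3 to 60 N. Pads are 15 mm wide; open, the fingers measure 128 mm over their backs; the gripper's body (75 mm by 188 mm) begins 65 mm behind the grasp point.
Start: joints at [0.964, 0.259, 1.535, -0, 1.348, -0.203], TCP at [0.216, 0.506, 0.244] pointing down, gripper open.
Joint ranges: [-3.14, 3.14], [-0.91, 2.08], [0.19, 2.58], [-1.22, 4.36], [0.22, 2.71], [-3.12, 3.12]. Speed limits (rad/s): [2.57, 2.57, 3.14, 3.14, 3.14, 3.14].

INTERFACE

Orientations are given as a unit quaternion [w, x, y, z].
In Python, from bench import robot gives the robot as it stands. Calls block until the motion is done:
- robot.goto(position, orientation): joint-space move of the TCP to a pose.
- robot.line_to(position, speed=0.15, orientation=None): straight line of the TCP; orientation=None keeps the orientation; speed is the mean speed in m/s.
- robot.move_j(angles): joint-space move.
- robot.ungrasp() and robot.grab(effort=None): open the fingers fully, or close them until they stop; effort is the grip in N (None keeps the last).
- robot.dwell(seconds).
- robot.ik(position, orientation): joint angles nearest the present ones, or None.
- robot.read_state(): the state.
- robot.snapshot(name): name is "side" or "top" or "wrist"; returns a dict with "color" (400x640x3 uint8, red, green, blue), "mtx" (3x3 intrinsics, pixels), "world_from_camera" (4x4, takes a point from camera to world coordinates); the wrist camera has in their place "mount" (4x4, takes a point from camera to tool coordinates, whose origin is the TCP and whose axes are the tool frame's). Camera axes: x right, y down, z forward; pixel columns grow to the right and rows downward; lengths in m; the calibration is good to about 2 mm. A picture is of the moment at which its call begins: read the wrist's pose just before it. There is no depth.
A pose or a line that the arm cannot do raises robot.PlanningError and nothing moves.
- robot.sign_off(): hands the job in, once; it reports no verdict.
The state is a dict: "time_s": time; "joints": joint angles; "qvel": joint speeds; "effort": joint torques, N m; "ee_pos": TCP position; "tcp_rot": TCP orientation; "contact_force": force on the tool from outside, world axes, zero at the start; "wrist_torque": the same for the moment, N m; "width": finger opening in m.
Only numpy, scipy, OpenCV 4.12 (cv2) and the standard library are available. Lean on these libraries where they do the work, as an engineer would, in place of code of your own. Each camera call takes 0.05 s, during which the arm holds its last target. There are 200 camera calls.

TASK

The tube wheel of the sample rotator is loose on its sprung seat: take the toothed steel push nut (the hollow one with small teeth inside, not the plain spacer or the washer) from the black mat, start it squarely over the plain upright shaft, and press it gently and straight down until it is tight on the hub and keeps the wheel pushed down a little on its rubber seat when you let go. Push on the nut, not on the wheel, do not crush the hub by pressing too hard, and leave everything else where it is.

Things in the scene. Friction and masses are not known exactly. Their poses are not given: they have to be found in the camera images.
- nut_mid (a point): the push nut: a steel cup-shaped ring, outer diameter 34, height 20, about 35 g, standing upright, open cup up, flat face with a 13 mm hole down. This point is its centre, 10 above its flat underside, z along its axis. It is gripped on its outer wall; a firm grip (about 45 N) keeps it from slipping in the fingers. Nothing else on the mat has teeth.
- nut_teeth (a point): the nut's small sprung teeth, pointing in and up: centre of their tips, on the axis, 10 above the underside; the tips leave an 8 mm opening. Pushed down over the 10 mm shaft they open and drag with a steady 4 to 11 N while moving; then they bite and hold it there (it springs back up about 0.7 mm when let go, no more).
- shaft_tip (a point): centre of the upper end of the rotator's plain steel shaft, z up along it, 140 above the work surface. Shaft diameter 10, its top 6 mm tapering to diameter 5.
- drive: the sample rotator: fixed white foot plate 150 x 150 x 18, grey motor housing diameter 76, the shaft upright in its middle; origin under its centre. The tube wheel sits on shims that differ from unit to unit and are not measured, so the hub's top at rest lies anywhere from 36 to 44 below the shaft's tip: feel for it.
- wheel (a joint): the tube wheel (diameter 140) with a flat grey hub (diameter 40; tube caps lie 4 below its top). Value in m: 0 = up, grows as it is pressed down its rubber seat, at most 0.005. The seat gives from 3 N on, then 5 N per mm. Tight: stays down 0.8 mm or more once released. Over 22 N on the hub crushes it. Push = drag + force on hub; 9 to 14 N above the drag is a good stop.
- mat: black rubber mat 130 x 290 x 2, fixed, on which nut, spacer and washer stand about 95 apart, in any order along its long side; origin at the centre of its underside, y along its long side
- spacer: bystander: plain smooth steel spacer ring, outer diameter 34, height 20, thick wall, no teeth; origin at the centre of its underside
- washer: bystander: flat plain steel washer, outer diameter 44, height 9, no teeth; origin at the centre of its underside
- tip_rack: bystander: blue pipette tip rack 82 x 122 x 72; origin at the centre of its underside
- tube_rack: bystander: red tube rack 100 x 200 x 48; origin at the centre of its underside
- box_lid: bystander: empty white open-topped box 90 x 130 x 40; origin at the centre of its underside
- jar: bystander: small jar, diameter 40, height 50; origin at the centre of its underside
- bottle: bystander: amber bottle, diameter 60, height 150; origin at the centre of its underside
- screwdriver: bystander: screwdriver with a black handle, 170 long, lying flat; origin under its middle
Mind the look-alikes: they are no part of the job. What is shaped like the part that bears nut_mid but orange or yellow is not meant.

How it is judged:
By the outcome, as a careful person would: the job done as asked, in the order asked, and still so for the second after the job is handed in, with the robot touching nothing.
It also fails if it takes over 64 s, if anything falls off the work surface, if the arm or the gripper's body presses on something with over 40 N, if the wrist force passes 120 N, or if a joint passes its speed limit or range.

## Working session

There is one attempt and no reset: what is moved stays moved. The work goes in short steps, each a Python script; the robot and the scene stay as the last script left them, time stands still between calls to the robot, and variables do not carry over. Pictures are saved under pics/ and viewed, about 8 in all and at most 12, crops included, and the job is handed in when it is done.

```bash
mkdir -p pics; ls
python3 - <<'E'
from bench import robot
import cv2,numpy as np
for n in("top","side"):
    s=robot.snapshot(n); cv2.imwrite(f"pics/{n}0.png",s["color"][:,:,::-1]); np.savez(f"pics/{n}0.npz",**s)
    print(n,s["mtx"].round(1).tolist(),s["world_from_camera"].round(4).tolist())
st=robot.read_state(); print({k:np.round(v,3).tolist() for k,v in st.items()})
s=robot.snapshot("wrist");cv2.imwrite("pics/wrist0.png",s["color"][:,:,::-1]);print(s["mount"].round(4).tolist(),s["mtx"].round(1).tolist())
E
```

```text
pics
top [[483.1, 0.0, 327.9], [0.0, 483.1, 199.6], [0.0, 0.0, 1.0]] [[-0.0025, -0.99, 0.1408, 0.3482], [-0.9998, 0.0054, 0.0203, -0.0381], [-0.0209, -0.1407, -0.9898, 1.7123], [0.0, 0.0, 0.0, 1.0]]
side [[456.6, 0.0, 318.5], [0.0, 456.6, 206.3], [0.0, 0.0, 1.0]] [[0.9198, -0.2252, 0.3215, 0.1433], [-0.3924, -0.5475, 0.7391, -0.9951], [0.0096, -0.8059, -0.5919, 0.9136], [0.0, 0.0, 0.0, 1.0]]
{'time_s': 0.1, 'joints': [0.964, 0.259, 1.536, -0.0, 1.348, -0.203], 'qvel': [-0.0, -0.003, -0.002, 0.001, -0.001, 0.0], 'effort': [0.003, -43.821, -28.464, 0.073, 0.036, -0.0], 'ee_pos': [0.216, 0.505, 0.243], 'tcp_rot': [0.0, 0.835, 0.551, -0.001], 'contact_force': [-0.111, 0.209, 0.33], 'wrist_torque': [0.034, -0.038, -0.03], 'width': 0.093}
[[1.0, 0.0004, 0.0, 0.0003], [-0.0004, 0.9636, 0.2673, -0.0738], [0.0001, -0.2673, 0.9636, -0.1411], [0.0, 0.0, 0.0, 1.0]] [[339.4, 0.0, 315.5], [0.0, 339.4, 204.4], [0.0, 0.0, 1.0]]
```

View pics/top0.png

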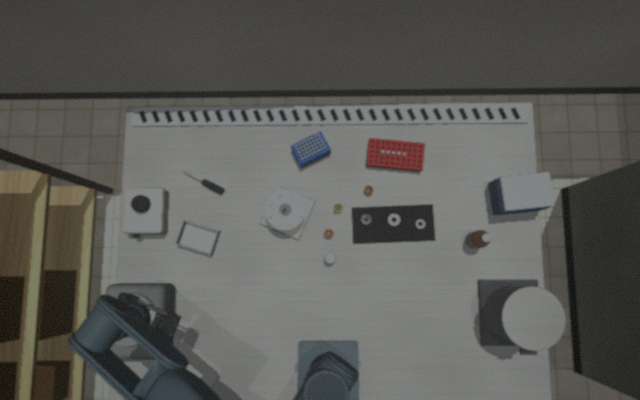

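View pics/side0.png

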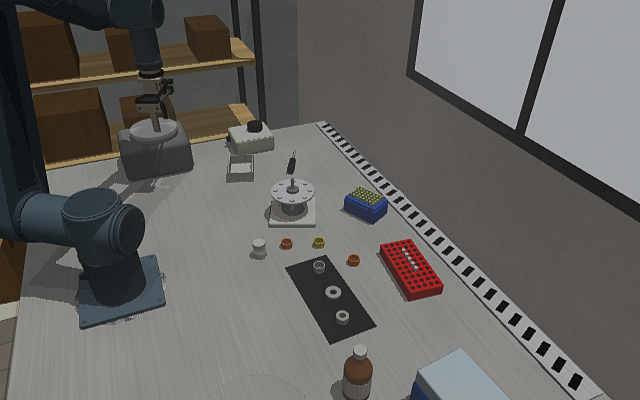

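The top and side views both show three steel parts on the mat. In top the hollow cup (the nut) is at about (366,219), the wide-rimmed washer at (394,219) and the thick-walled spacer at (420,224). In side they are at (319,267), (333,292) and (342,317). The rotator is at about (287,210) in top, with its shaft tip near (293,180) in side.

```bash
cat > h.py <<'E'
import numpy as np,cv2
from scipy.spatial.transform import Rotation as R
def T_of(s,st=None):
    if "world_from_camera" in s: return np.array(s["world_from_camera"])
    T=np.eye(4);w,x,y,z=st["tcp_rot"];T[:3,:3]=R.from_quat([x,y,z,w]).as_matrix();T[:3,3]=st["ee_pos"];return T@s["mount"]
def ray(s,T,u,v):
    d=T[:3,:3]@np.linalg.inv(s["mtx"])@[u,v,1.];return T[:3,3],d/np.linalg.norm(d)
def plane(s,T,u,v,h):
    o,d=ray(s,T,u,v);return o+d*(h-o[2])/d[2]
def cross(r1,r2):
    (o1,d1),(o2,d2)=r1,r2
    k=np.linalg.lstsq(np.c_[d1,-d2],o2-o1,rcond=None)[0];a,b=o1+k[0]*d1,o2+k[1]*d2
    return (a+b)/2,np.linalg.norm(a-b)
def proj(s,T,p):
    q=s["mtx"]@(np.linalg.inv(T)@[*p,1.])[:3];return q[:2]/q[2]
E
python3 - <<'E'
from h import *
t=np.load("pics/top0.npz");s=np.load("pics/side0.npz");Tt,Ts=T_of(t),T_of(s)
for n,a,b,h in(("nut",(366,219),(319,266),.02),("washer",(394,219),(333,292),.01),("spacer",(420,224),(342,317),.02)):
    print(n,plane(t,Tt,*a,h).round(3),plane(s,Ts,*b,h).round(3))
# mat outline and foot
g=cv2.cvtColor(t["color"],cv2.COLOR_RGB2GRAY);m=(g<45).astype(np.uint8);m[:,:340]=0;m[:,445:]=0;m[:195]=0;m[255:]=0
c=max(cv2.findContours(m,0,2)[0],key=cv2.contourArea);b=cv2.boxPoints(cv2.minAreaRect(c))
print([plane(t,Tt,*p,.002).round(3).tolist() for p in b])
print("tip",cross(ray(t,Tt,286,209),ray(s,Ts,293,179)))
c=cv2.resize(t["color"][180:250,250:450],None,fx=4,fy=4,interpolation=2)
d=cv2.resize(s["color"][140:340,240:440],None,fx=3,fy=3,interpolation=2)[:310*1]
d=cv2.resize(s["color"][140:240,250:340],None,fx=5,fy=3,interpolation=2)
im=np.zeros((590,800,3),np.uint8);im[:280]=c;im[285:585,:450]=d
cv2.imwrite("pics/c1.png",im[:,:,::-1])
E
```

```text
nut [ 0.519 -0.137  0.02 ] [ 0.519 -0.14   0.02 ]
washer [ 0.52  -0.237  0.01 ] [ 0.518 -0.236  0.01 ]
spacer [ 0.501 -0.326  0.02 ] [ 0.5   -0.329  0.02 ]
[[0.559, -0.098, 0.002], [0.568, -0.368, 0.002], [0.45, -0.369, 0.002], [0.44, -0.102, 0.002]]
tip (array([0.54324799, 0.13095696, 0.14178859]), np.float64(0.004247272183842487))
```

View pics/c1.png

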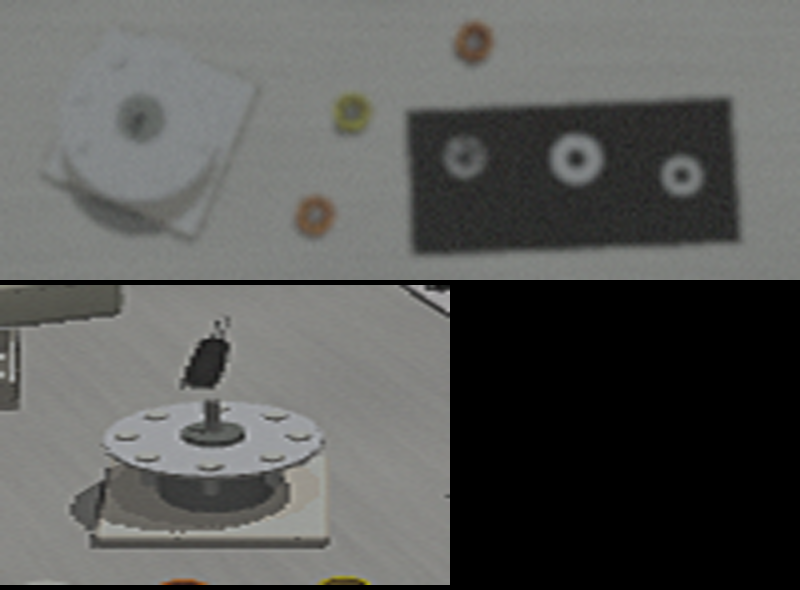

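The top crop confirms that the left part (466,157) is the thin-walled hollow cup. The middle one is the washer and the right one the thick-walled spacer. The orange and yellow rings lie off the mat. The two views of the nut agree to 3 mm, and the shaft tip triangulates to z = 0.142, as it should. Next I look closer with the wrist camera, over the drive and then over the nut.

Run:
```python
from bench import robot
from h import *
q=[0,1,0,0]; rows=[]
for i,p in enumerate([(.543,.131,.30),(.519,-.138,.14)]):
    robot.goto(p,q); robot.dwell(.3); st=robot.read_state(); s=robot.snapshot("wrist"); T=T_of(s,st)
    np.savez(f"pics/w{i}.npz",T=T,**s)
    h,g=((.14,(.543,.131,.14)),(.022,(.519,-.138,.022)))[i]
    u,v=proj(s,T,g); print(i,st["time_s"],np.round(st["ee_pos"],4),np.round(st["tcp_rot"],4),np.round(st["joints"],2),"expect px",u.round(1),v.round(1))
    u0,v0=int(min(max(u-65,0),510)),int(min(max(v-65,0),270)); print(u0,v0)
    rows.append(cv2.resize(s["color"][v0:v0+130,u0:u0+130],(400,400),interpolation=2))
cv2.imwrite("pics/w.png",np.hstack(rows)[:,:,::-1])
```

```text
0 2.2667 [0.5428 0.1316 0.3   ] [-0.e+00  1.e+00  6.e-04 -0.e+00] [0.04 0.24 1.42 0.   1.48 0.04] expect px 315.2 195.3
250 130
1 3.8167 [ 0.5195 -0.1373  0.1405] [2.e-04 1.e+00 7.e-04 5.e-04] [-0.47  0.33  1.71  0.    1.1  -0.47] expect px 314.1 207.8
249 142
```

View pics/w.png

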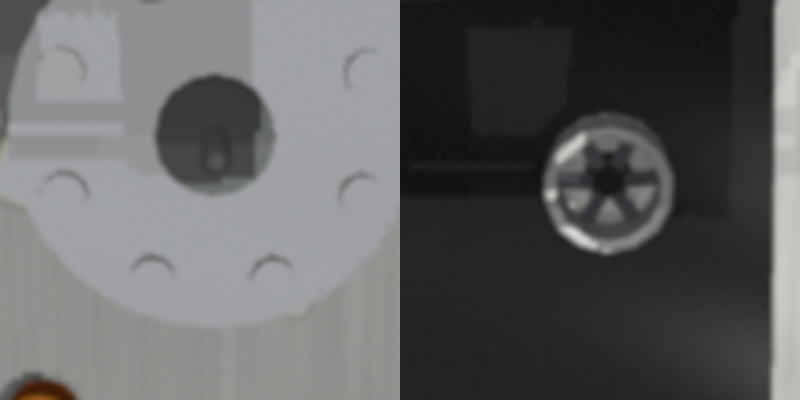

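The wrist crop on the right shows the steel nut with teeth inside, rim centre at crop (608,189). On the left are the grey hub, centre (215,135), and the shaft, tip at about (216,158). I locate both and pick up the nut.

Run:
```python
from bench import robot
from h import *
k=130/400
a=np.load("pics/w0.npz");b=np.load("pics/w1.npz")
print("tip",plane(a,a["T"],250+216*k,130+158*k,.14),"hub",plane(a,a["T"],250+215*k,130+135*k,.10))
n=plane(b,b["T"],249+208*k,142+189*k,.022);print("nut",n,"teeth",plane(b,b["T"],249+208*k,142+180*k,.012))
r=[(plane(b,b["T"],249+x*k,142+189*k,.022)) for x in(143,273)];print("dia",r[1]-r[0])
n2=n[:2]
if np.linalg.norm(n2-[.519,-.138])<.006:
    robot.line_to([*n2,.06],.1); robot.line_to([*n2,.002+.003+.025],.06); robot.dwell(.2)
    st=robot.read_state(); print(st["time_s"],np.round(st["ee_pos"],4),np.round(st["contact_force"],2))
    robot.grab(45); st=robot.read_state(); print(st["width"],np.round(st["contact_force"],2),np.round(st["wrist_torque"],2))
    robot.line_to([*n2,.25],.15); robot.dwell(.3)
    st=robot.read_state(); print(st["time_s"],st["width"],np.round(st["ee_pos"],4),np.round(st["tcp_rot"],4),np.round(st["contact_force"],2))
    s=robot.snapshot("wrist");np.savez("pics/w2.npz",T=T_of(s,st),**s)
    cv2.imwrite("pics/w2.png",s["color"][:,:,::-1])
```

```text
tip [0.54748867 0.14397234 0.14      ] hub [0.54767302 0.14348551 0.1       ]
nut [ 0.52095022 -0.13435838  0.022     ] teeth [ 0.52098637 -0.13461637  0.012     ]
dia [3.35135619e-02 5.65626450e-05 0.00000000e+00]
5.6667 [ 0.5213 -0.1345  0.0304] [1.15 0.44 0.56]
0.032978558267822734 [ 0.14 -0.41 -0.74] [-0.06  0.05  0.03]
8.5583 0.033019410276013884 [ 0.5208 -0.1343  0.2496] [-2.e-04  1.e+00 -0.e+00 -3.e-04] [-0.06  0.08 -1.02]
```

View pics/w2.png

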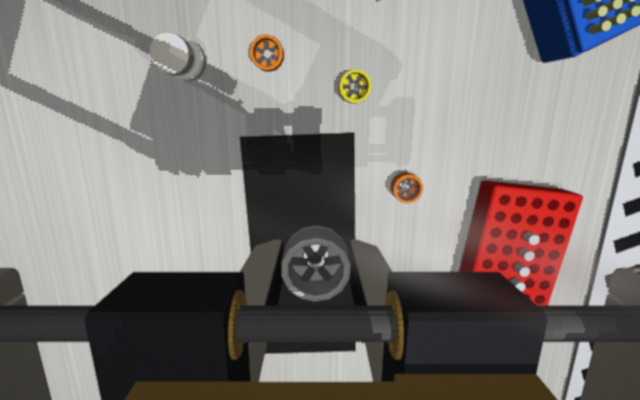

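The nut is in the fingers, rim centre at (316,263), width 33 mm. The mat spot where it stood is empty and it sits level. The wrist estimate of the shaft (0.5475, 0.1437) differs from the coarse one by 13 mm. I recheck that from above the shaft with the nut held, where the tip should show just above the nut in the picture.

Run:
```python
from bench import robot
from h import *
t=np.load("pics/top0.npz");s=np.load("pics/side0.npz")
print("hub top",plane(t,T_of(t),285,209.3,.1),"side",plane(s,T_of(s),292.4,189.3,.1),"tip side",plane(s,T_of(s),292.4,178.3,.14),"tip top",plane(t,T_of(t),285,209.7,.14))
robot.goto([.5475,.1437,.25],[0,1,0,0]); robot.dwell(.3); st=robot.read_state(); s=robot.snapshot("wrist");T=T_of(s,st);np.savez("pics/w3.npz",T=T,ee=st["ee_pos"],**s)
print(st["time_s"],np.round(st["ee_pos"],4),np.round(st["tcp_rot"],4),np.round(st["contact_force"],2))
print("expect tip",proj(s,T,(.5475,.1437,.14)),"nut rim",proj(s,T,np.array(st["ee_pos"])+[0,0,-.008]))
cv2.imwrite("pics/w3.png",cv2.resize(s["color"][150:300,216:416],None,fx=4,fy=4,interpolation=2)[:,:,::-1])
```

```text
hub top [0.54532948 0.13941528 0.1       ] side [0.54433758 0.13607598 0.1       ] tip side [0.5459829  0.13770866 0.14      ] tip top [0.53911655 0.13499684 0.14      ]
9.9917 [0.5478 0.1426 0.25  ] [ 1.e-04  1.e+00 -9.e-04  0.e+00] [-0.15 -1.21  0.18]
expect tip [314.5164858  208.74853354] nut rim [314.38551985 270.20770058]
```

View pics/w3.png

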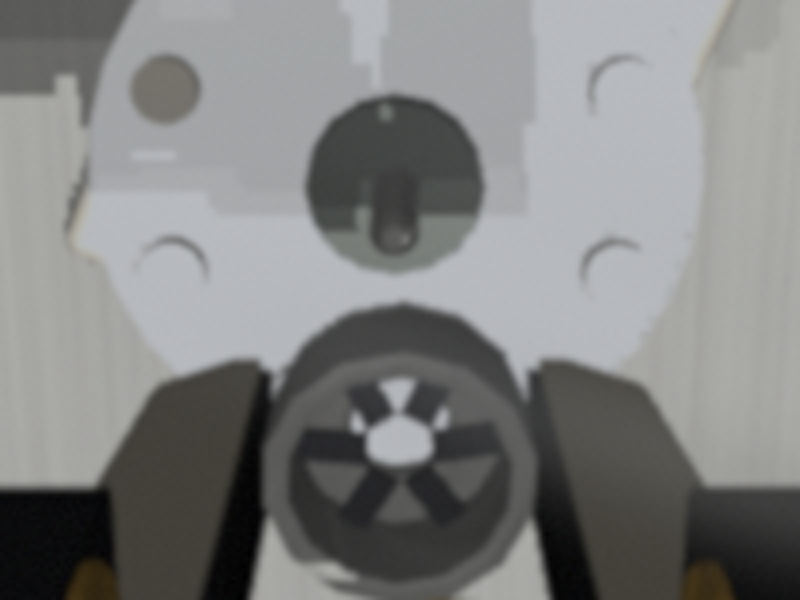

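The tip is at crop (397,236), px (315.2,209), within 1 px of prediction, so the wrist estimate holds. The nut rim is centred at crop (400,475), px (316,268.8). It hangs level, but slightly off its predicted place. I work out the relative offset, lower the nut to just above the tip and look again.

Run:
```python
from bench import robot
from h import *
w=np.load("pics/w3.npz");T=w["T"];ee=w["ee"]
tip=plane(w,T,315.2,209.2,.14); nut=plane(w,T,316,268.8,ee[2]-.008); te=plane(w,T,316,260,ee[2]-.018)
print("tip",tip,"nut-ee",(nut-ee)*1e3,"teeth-ee",(te-ee)*1e3)
off=(nut-ee)[:2]; p=tip[:2]-off
print("target",p)
robot.line_to([*p,.19],.08); robot.dwell(.3); st=robot.read_state(); s=robot.snapshot("wrist");T=T_of(s,st);np.savez("pics/w4.npz",T=T,ee=st["ee_pos"],**s)
print(st["time_s"],np.round(st["ee_pos"],4),np.round(st["tcp_rot"],4),np.round(st["contact_force"],2))
print("expect tip",proj(s,T,tip))
c=cv2.resize(s["color"][190:310,246:386],None,fx=4,fy=4,interpolation=2)
z=robot.snapshot("side");np.savez("pics/s4.npz",**z)
d=cv2.resize(z["color"][140:220,270:316],None,fx=5,fy=6,interpolation=2)
cv2.imwrite("pics/w4.png",np.hstack([c,d])[:,:,::-1])
```

```text
tip [0.54802623 0.14333683 0.14      ] nut-ee [ 0.77874779  0.74249974 -8.        ] teeth-ee [  0.78849305   0.72056574 -18.        ]
target [0.54724749 0.14259433]
11.2417 [0.5474 0.1426 0.1904] [-0.e+00  1.e+00  0.e+00  4.e-04] [ 0.36 -0.29 -0.55]
expect tip [315.58303667 237.06423593]
```

View pics/w4.png

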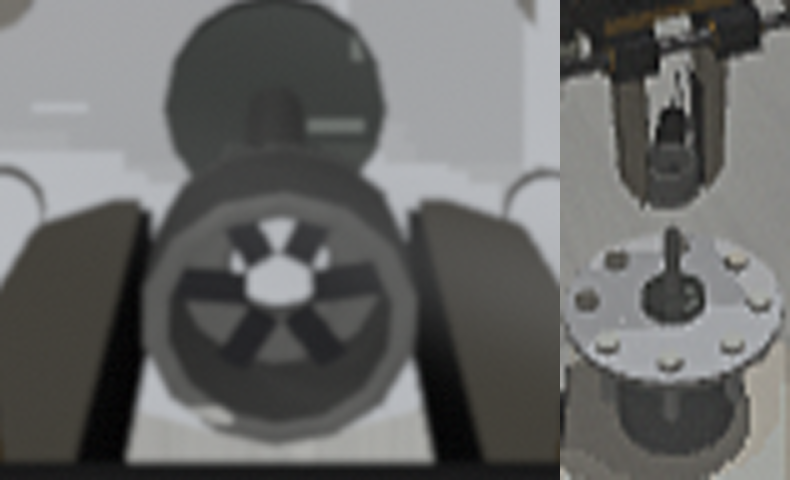

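The nut hangs just above the tip. In the side crop the nut and the shaft line up at column 672, and in the wrist crop they are within about 4 crop px (0.5 mm). I lower it onto the tip and watch the forces.

```bash
cat >> h.py <<'E'
def force(robot,n=6):
    f=[]
    for _ in range(n): robot.dwell(.02); st=robot.read_state(); f.append(st["contact_force"])
    return np.mean(f,0),np.std(f,0),st
E
python3 - <<'E'
from bench import robot
from h import *
p=[.5474,.1426]
robot.line_to([*p,.172],.05);robot.dwell(.2);b,sd,st=force(robot,15);np.save("bias.npy",b);print("bias",b.round(2),sd.round(2))
for z in (.166,.162,.159,.157,.155,.153,.151,.149,.147,.145):
    robot.line_to([*p,z],.03);f0=np.array(robot.read_state()["contact_force"])-b;f,sd,st=force(robot);f-=b
    print(z,np.round(st["ee_pos"],4),f0.round(1),f.round(1),sd.round(1),np.round(st["wrist_torque"],2),round(st["time_s"],2))
    if abs(f[2])>16 or np.hypot(*f[:2])>8: print("STOP");break
E
```

```text
bias [ 0.09 -0.17 -0.05] [0.33 0.63 0.68]
0.166 [0.5474 0.1426 0.1659] [ 0.3  0.9 -0.1] [ 0.3 -0.  -0. ] [0.3 0.3 0.6] [-0.08  0.1   0.02] 12.75
0.162 [0.5474 0.1426 0.162 ] [-0.6  0.3  0.9] [-0.4  0.2  0. ] [0.2 0.3 0.5] [-0.06  0.06 -0.04] 13.13
0.159 [0.5474 0.1426 0.159 ] [ 0.1 -0.1  0.4] [-0.3  0.  -0. ] [0.3 0.4 0.4] [-0.09  0.08 -0.05] 13.48
0.157 [0.5474 0.1428 0.1575] [-2.2  1.1  4.5] [-2.1  0.9  5.2] [0.4 0.4 0.6] [0.06 0.38 0.  ] 13.83
0.155 [0.5468 0.1429 0.1542] [-0.8  3.3 -2.7] [-0.7  2.2 -3. ] [0.8 0.4 0.5] [0.38 0.26 0.02] 14.18
0.153 [0.5472 0.1428 0.1529] [-2.4  3.5  0.3] [-2.6  2.6  0.3] [0.3 0.2 0.5] [ 0.4   0.49 -0.05] 14.53
0.151 [0.5473 0.1427 0.1511] [-3.5  3.6  1.8] [-3.6  3.   3. ] [0.6 0.5 0.6] [0.4  0.67 0.03] 14.88
0.149 [0.5473 0.1427 0.149 ] [-3.9  2.8  2.5] [-3.2  3.   3. ] [0.3 0.4 0.4] [ 0.49  0.73 -0.03] 15.23
0.147 [0.5473 0.1426 0.1469] [-3.8  3.   3.7] [-3.3  3.4  2.4] [0.4 0.4 0.7] [0.47 0.67 0.01] 15.58
0.145 [0.5473 0.1426 0.1449] [-3.1  3.3  0.7] [-3.6  3.1  2.4] [0.6 0.4 0.2] [ 0.51  0.68 -0.01] 15.93
```

The nut is started on the shaft. It snapped on at about z = 0.155 and a steady light drag followed. The side force of (-3.5, +3.1) N says the nut sits a bit too far +x and -y, so I ease that off before pressing.

Run:
```python
from bench import robot
from h import *
b=np.load("bias.npy");p=np.array([.5474,.1426])
for i in range(4):
    p=p+[-.0003,.0003]; robot.line_to([*p,.145],.03);f,sd,st=force(robot);f-=b
    print(p.round(4),np.round(st["ee_pos"],4),f.round(1),np.round(st["wrist_torque"],2),round(st["time_s"],2))
    if np.hypot(*f[:2])<1.2: break
np.save("p.npy",p)
for z in (.143,.141,.139,.137):
    robot.line_to([*p,z],.03);f0=np.array(robot.read_state()["contact_force"])-b;f,sd,st=force(robot);f-=b
    print(z,np.round(st["ee_pos"],4),f0.round(1),f.round(1),np.round(st["wrist_torque"],2),st["width"],round(st["time_s"],2))
    if f[2]>14: print("STOP");break
```

```text
[0.5471 0.1429] [0.5473 0.1427 0.1449] [-2.1  2.2  1.2] [0.24 0.5  0.06] 16.28
[0.5468 0.1432] [0.5471 0.1429 0.145 ] [-1.1  0.   0.4] [-0.1   0.18  0.  ] 16.63
0.143 [0.5471 0.1432 0.1433] [-2.6  1.   2.9] [-1.2  0.5  2.7] [-0.01  0.23  0.  ] 0.03338018194427204 16.98
0.141 [0.5471 0.1432 0.1413] [-0.6  0.1  2.8] [-1.1  0.8  4.3] [-0.01  0.18 -0.02] 0.03309556148065115 17.33
0.139 [0.5471 0.1432 0.1391] [-0.6  1.1  4.2] [-0.1  0.6  4.5] [-0.03  0.07 -0.02] 0.033381706252745454 17.68
0.137 [0.5471 0.1432 0.1371] [0.2 0.1 3.8] [0.1 0.2 3.6] [-0.   -0.02  0.01] 0.033278447157438856 18.03
```

Side forces are gone and the drag is about 4 N. I press on in fine steps, feeling for the hub.

Run:
```python
from bench import robot
from h import *
b=np.load("bias.npy");p=np.load("p.npy");z=.137;D=[4.5,3.6,4.3];zc=None;L=[]
while z>.1205:
    z-=.0005 if zc is None else .0003
    robot.line_to([*p,z],.02);f,sd,st=force(robot,8 if zc is None else 12);f-=b;e=st["ee_pos"][2];L.append((e,f[2]))
    d=np.median(D[-12:])
    print(round(z,4),round(e,5),f.round(1),"drag",round(d,1),round(st["width"],4),round(st["time_s"],2))
    if f[2]-d>2.5 and zc is None: zc=e;print("contact?")
    elif zc is None: D.append(f[2])
    if np.hypot(*f[:2])>7 or f[2]-d>11.5: print("stop");break
    if zc is not None and zc-e>.003: print("depth stop");break
```

```text
0.1365 0.13687 [-0.1  0.2  6.1] drag 4.3 0.0334 18.42
0.136 0.13657 [-0.9  0.1  7.5] drag 4.4 0.0329 18.8
contact?
0.1357 0.13637 [-1.1  0.2  7.6] drag 4.4 0.0332 19.25
0.1354 0.1361 [-1.2 -0.1  8.4] drag 4.4 0.0333 19.7
0.1351 0.13585 [-1.3  0.1  8.2] drag 4.4 0.0335 20.15
0.1348 0.13551 [-1.   0.3  8.4] drag 4.4 0.0331 20.6
0.1345 0.13529 [-1.4  0.2  8.6] drag 4.4 0.0333 21.05
0.1342 0.13495 [-1.2  0.2  8.5] drag 4.4 0.0332 21.5
0.1339 0.13463 [-1.3  0.1  8.3] drag 4.4 0.0337 21.95
0.1336 0.13433 [-1.4  0.2  8.5] drag 4.4 0.0332 22.4
0.1333 0.13404 [-1.2 -0.   8.5] drag 4.4 0.0335 22.85
0.133 0.13371 [-1.6  0.1  8.3] drag 4.4 0.0332 23.3
0.1327 0.13347 [-1.4  0.1  8.4] drag 4.4 0.0334 23.75
depth stop
```

That was a false contact. The force levelled off at a steady 8.4 N over 2.5 mm, so this is the true drag with fine steps. It is also still above the earliest possible hub height. I go on with that as the baseline.

Run:
```python
from bench import robot
from h import *
b=np.load("bias.npy");p=np.load("p.npy");z=.1327;D=[8.4]*6;zc=None
while z>.1195:
    z-=.0003
    robot.line_to([*p,z],.02);f,sd,st=force(robot,8 if zc is None else 12);f-=b;e=st["ee_pos"][2]
    d=np.median(D)
    print(round(z,4),round(e,5),f.round(1),"drag",round(d,1),round(st["width"],4),round(st["time_s"],2))
    if f[2]-d>2 and zc is None: zc=e;print("contact")
    elif zc is None: D.append(f[2])
    if np.hypot(*f[:2])>7 or f[2]-d>11.5: print("stop");break
    if zc is not None and zc-e>.0026: print("depth stop");break
```

```text
0.1324 0.13311 [-1.4  0.   8.5] drag 8.4 0.0334 24.13
0.1321 0.13282 [-1.3  0.   8. ] drag 8.4 0.0336 24.52
0.1318 0.13254 [-1.2  0.2  8.5] drag 8.4 0.0334 24.9
0.1315 0.13222 [-1.2  0.5  8.4] drag 8.4 0.0334 25.28
0.1312 0.13194 [-1.5  0.1  8.3] drag 8.4 0.0331 25.67
0.1309 0.13164 [-1.1  0.2  8.4] drag 8.4 0.0336 26.05
0.1306 0.13134 [-1.3  0.   8. ] drag 8.4 0.0335 26.43
0.1303 0.13103 [-1.2  0.2  8.3] drag 8.4 0.0333 26.82
0.13 0.13076 [-1.4  0.4  8.1] drag 8.4 0.0332 27.2
0.1297 0.1304 [-1.2 -0.2  8.4] drag 8.4 0.0334 27.58
0.1294 0.13011 [-1.5  0.2  8. ] drag 8.4 0.0334 27.97
0.1291 0.12984 [-1.   0.2  8.7] drag 8.4 0.0332 28.35
0.1288 0.12953 [-1.4 -0.1  8.4] drag 8.4 0.0333 28.73
0.1285 0.12924 [-1.3  0.4  8.2] drag 8.4 0.0332 29.12
0.1282 0.12896 [-1.1 -0.   8.3] drag 8.4 0.0334 29.5
0.1279 0.12862 [-1.3  0.   8.3] drag 8.4 0.0332 29.88
0.1276 0.12833 [-1.3 -0.2  8.6] drag 8.4 0.0336 30.27
0.1273 0.12806 [-1.3  0.1  8.8] drag 8.4 0.0332 30.65
0.127 0.12787 [-1.8 -0.1  9.6] drag 8.4 0.0334 31.03
0.1267 0.12768 [-1.6  0.  10.3] drag 8.4 0.0333 31.42
0.1264 0.12754 [-2.5  0.  11.1] drag 8.4 0.0332 31.8
contact
0.1261 0.12739 [-2.9 -0.2 12.1] drag 8.4 0.0334 32.25
0.1258 0.12721 [-2.9 -0.3 12.8] drag 8.4 0.0334 32.7
0.1255 0.12701 [-3.1 -0.1 13.4] drag 8.4 0.0331 33.15
0.1252 0.12684 [-3.5  0.3 14.3] drag 8.4 0.0332 33.6
0.1249 0.12669 [-3.8 -0.3 15.3] drag 8.4 0.0337 34.05
0.1246 0.12651 [-3.9 -0.1 15.9] drag 8.4 0.0331 34.5
0.1243 0.12633 [-4.1 -0.1 17. ] drag 8.4 0.0332 34.95
0.124 0.1262 [-4.7 -0.  17.9] drag 8.4 0.0333 35.4
0.1237 0.12599 [-4.9 -0.2 18.8] drag 8.4 0.0333 35.85
0.1234 0.1258 [-5.2 -0.5 19.5] drag 8.4 0.0331 36.3
0.1231 0.12563 [-5.4 -0.4 20.3] drag 8.4 0.0335 36.75
stop
```

The hub is found at about z = 0.128, so its top is about 40 mm below the tip, inside the range given. The push is now 11.9 N above the drag and the seat is down about 1.8 mm. I add one more small step, ease the load off so the fingers do not jump down on the hub, then release and look.

Run:
```python
from bench import robot
from h import *
b=np.load("bias.npy");p=np.load("p.npy")
def show(z):
    f,sd,st=force(robot,12);f-=b;print(z,np.round(st["ee_pos"],5),f.round(1),round(st["time_s"],2));return f
robot.line_to([*p,.1228],.02);show(.1228)
for z in (.1235,.1242,.1249,.1254,.1258,.1262,.1265,.1268):
    robot.line_to([*p,z],.02)
    if show(z)[2]<2: break
robot.ungrasp();robot.dwell(.2);show("open")
robot.line_to([*p,.19],.1);robot.line_to([*p,.25],.15);robot.dwell(.3);st=robot.read_state();s=robot.snapshot("wrist");print(st["time_s"],st["width"])
np.savez("pics/w5.npz",T=T_of(s,st),**s);z=robot.snapshot("side")
c=cv2.resize(s["color"][130:290,216:416],(550,440),interpolation=2);d=cv2.resize(z["color"][150:230,270:316],(250,440),interpolation=2)
cv2.imwrite("pics/w5.png",np.hstack([c,d])[:,:,::-1])
T=T_of(s,st);print([proj(s,T,(.5471,.1432,h)).round(1) for h in(.0983,.1183,.14)])
```

```text
0.1228 [0.54715 0.14326 0.12547] [-5.8 -0.5 20.8] 37.2
0.1235 [0.54716 0.14325 0.12563] [-4.6  0.  17.3] 37.65
0.1242 [0.54713 0.14322 0.12573] [-3.  -0.1 13.4] 38.1
0.1249 [0.5471  0.14322 0.12588] [-1.8  0.1  9.9] 38.55
0.1254 [0.54709 0.14321 0.12596] [-1.   0.2  7. ] 39.0
0.1258 [0.54707 0.1432  0.12602] [0.1 0.3 5.5] 39.45
0.1262 [0.54703 0.14322 0.12615] [1.8 0.8 2.5] 39.9
0.1265 [0.54697 0.1432  0.12629] [ 3.8  0.6 -1.3] 40.35
open [0.54682 0.14319 0.12652] [-0.1  0.1  0.2] 41.82
43.45 0.09314004975001179
[array([316.1, 197. ]), array([316.1, 203. ]), array([316.1, 210.4])]
```

View pics/w5.png

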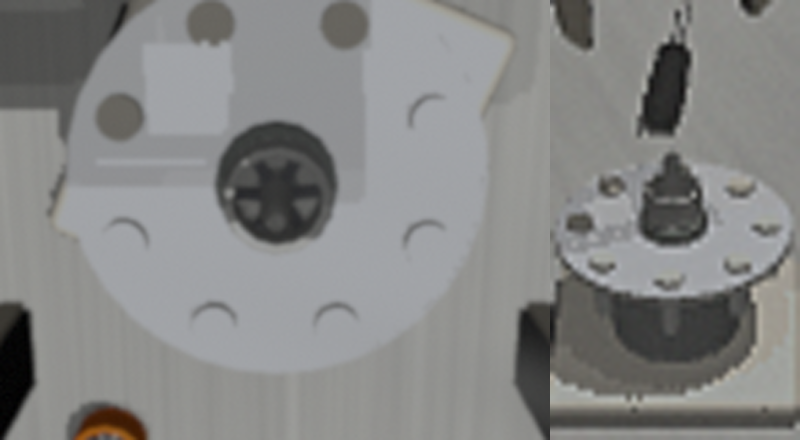

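```bash
python3 -c "
from bench import robot
print(robot.read_state()['time_s']);print(robot.sign_off())"
```

```text
43.55
the job is handed in; nothing more can be done
None
```

The push nut is on the shaft, pressed down onto the hub and released. I handed the job in at 43.6 s of the 64 s allowed. The sign-off gives no verdict.

**What I did:** I took the toothed steel nut from the mat, gripped it at 45 N and started it over the shaft. I removed a small sideways load, then pressed in 0.3 mm steps. The drag was a steady 8.4 N, and I felt the hub about 40 mm below the shaft tip. I stopped at 20.8 N total, about 12.4 N above the drag and well under the 22 N that crushes the hub. I then eased the load off before opening the fingers.

**Last checks:**
- **Fit:** The final wrist and side pictures show the nut centred and level on the hub, with the gripper clear above it.
- **Tightness:** The nut sprang back about 0.7–0.8 mm as the load came off. From the forces, the wheel should stay down about 1.1–1.2 mm, against the 0.8 mm needed. This is an estimate; I could not see the wheel's depth directly.

**What disagreed:**
- My first position for the shaft was about 13 mm off the wrist camera's. The wrist estimate proved right.
- I first took the rise to full drag for the hub, but the force levelled off and I carried on.
- A side force of about 6 N built up at full push and was gone after release.

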